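Tip the doming block down and set it against the bench stop

TASK

The small wooden doming block has been left standing on end. Push it over with the fingertips so that it lies flat with its round hollow facing up, then push it along the bench until one of its long sides sits flush against the near face of the wooden stop strip, with its whole length backed by the strip. Only push it, never lift or carry it, and leave the spool, the bottle and the jar where they stand.

Things in the scene. Friction and masses are not known exactly. Their poses are not given: they have to be found in the camera images.
- block_mid (a point): centre of the loose beech doming block, 45 (x) x 90 (y) x 40 mm (z), 0.08-0.18 kg; z points out of the face with the round hollow (33 mm wide, mid-face). At the start: on end, y up, centre 45 mm up, hollow facing roughly the robot's right. Lying hollow up, z is up, centre 20 mm up. Pushed level near its top on the hollow face it tips over the opposite lower edge and past 25 degrees falls by itself
- bench_stop: straight dark wooden strip screwed to the bench, fixed, 24 mm deep (x) x 260 mm long (y) x 22 mm high (z); origin at the centre of its underside; its y axis runs along its length, roughly left-right; its near face, towards the robot, is the plane x = -12 mm of its frame
- copper_spool: spool of copper wire, loose, 48 mm diameter, 30 mm high, standing left of the stop; origin at the centre of its underside; to be left alone
- glue_bottle: squeeze bottle with pointed cap, loose, 30 x 42 x 122 mm high, standing behind the stop; origin at the centre of its underside; to be left alone
- flux_jar: squat jar with black screw cap, loose, 56 mm diameter, 78 mm high, standing right of the stop; origin at the centre of its underside; to be left alone
There are look-alikes about, which are no part of the job. What is shaped like the part that bears block_mid but orange is not meant.

How it is judged:
On the way:
1. the block has been tipped over and lies flat, hollow up, still clear of the stop (angle between block_mid's own z axis and vertical below 0.12 rad and height (world z) of block_mid below 0.026 m and x of block_mid in the frame of bench_stop below -0.042 m), for 0.2 s.
At the end, for the whole second after the job is handed in: The block lies flat and still on the bench with its hollow up (within 0.1 rad), a long side parallel to the stop's near face within 0.08 rad and within about 5 mm of it, and its whole length within the length of the stop (overhang at most 5 mm) (angle between block_mid's own z axis and vertical below 0.1 rad and height (world z) of block_mid below 0.025 m and angle between the y axis of block_mid and the y axis of bench_stop, either way round below 0.08 rad and x of block_mid in the frame of bench_stop between -0.0395 and -0.03 m and y of block_mid in the frame of bench_stop between -0.09 and 0.09 m and linear speed of doming_block below 0.02 m/s); the robot touches nothing.
It fails at once if the block is lifted off the bench (height (world z) of block_mid above 0.062 m or (angle between block_mid's own z axis and vertical below 0.25 rad and height (world z) of block_mid above 0.036 m)).
It fails at once if the spool, bottle or jar is displaced by more than 15 mm or knocked over (distance of any of copper_spool, glue_bottle, flux_jar from where it was at the start of the episode above 0.015 m or angle between any of copper_spool, glue_bottle, flux_jar's own z axis and vertical above 0.4 rad).
It also fails if it takes over 48 s, if anything falls off the work surface, if the arm or the gripper's body presses on something with over 40 N, if the wrist force passes 120 N, or if a joint passes its speed limit or range.

ROBOT

A 7-joint arm with a two-finger parallel gripper is mounted at the origin on a cart in front of the work surface, level with it; the furniture and walls round the work are solid. World frame = base frame: x ahead of the robot, y to its left, z up, the work surface at z = 0. Lengths are in m, angles in rad, forces in N, time in s.
With the tool pointing down it reaches from about 0.4 to 0.85 m from the base axis. Payload 10.4 kg.
Tool frame: the origin (TCP) lies midway between the tips of the shut fingers; the grasp point (between the pads) lies bot.hold_point_z behind it (bot.hold_point_z is the distance from the TCP to the grasp point, in m); z points along the fingers, y is the line along which they close (so a half turn about z gives the same grasp; the last joint's range is limited). The gripper opens to 85 mm and grips with 20 to 120 N. Pads are 22 mm wide; open, the fingers measure 114 mm over their backs; the gripper's body (76 mm by 85 mm) begins 54 mm behind the grasp point. The pads swing forward as they close: fully open they stand 13 mm farther back than shut.
Start: joints at [1.241, 0.332, -0.065, 1.46, 0.022, 1.35, -0.088], TCP at [0.189, -0.596, 0.231] pointing down, gripper open.
Joint ranges: [-2.6, 2.6], [-0.5, 2.12], [-1.47, 1.34], [0.16, 2.42], [-1.27, 4.41], [0.06, 2.06], [-2.6, 2.6]. Speed limits (rad/s): [2.22, 2.22, 2.79, 2.79, 3.14, 3.14, 3.14].

INTERFACE

Orientations are given as a rotation vector (axis times angle).
In Python, from plant import bot gives the robot as it stands.
- The arm moves only by the shell command python3 -m inch 'ROWS' [FORCE]. ROWS is JSON, a list that holds one entry, the list of rows, each a list of 7 numbers: the opening, from -1 (shut) to 1 (fully open), so that 0 is half open, then the shift along the tool's x, y, z in mm, then the turn, a rotation vector about the tool's x, y, z in rad. A call has 1 to 5 rows; each row shifts and turns the commanded pose from where the row before left it, along the tool's axes as they then stand; what a row does not reach is not made up. A row lasts 1/12 s, in which the tool goes at most 41.7 mm and 7.16 degrees, less where a joint would pass 70% of its speed; a pose out of reach is approached as far as the arm can. A call with a gripper value outside its range is refused whole. The fingers move at their own pace and stop on an object; FORCE is the grip in N (left out, the last holds). Time passes only in rows, so rows that do not move let the fingers close. It gives the time, the measured TCP pose, the force, the opening and the grip force at its end, in the units of the state.
- bot.get_obs(): the state, without advancing time (a new reading comes with each control period).
- bot.snapshot(name): name is "scene" or "top" or "wrist"; returns a dict with "color" (480x640x3 uint8, blue, green, red), "fx", "fy", "cx", "cy" (pixels), "D" ([k1, k2, p1, p2, k3] as OpenCV has them; the pictures are not rectified), "camera_from_world" (4x4, takes a point from world to camera coordinates). Camera axes: x right, y down, z forward; pixel columns grow to the right and rows downward; lengths in m; the calibration is good to about 2 mm. A picture is of the moment at which its call begins. There is no depth.
- bot.finish_job(): hands the job in; it is judged then, once.
The state is a dict: "time_s": time; "joints": joint angles; "qd": joint speeds; "joint_efforts": joint torques, N m; "tcp_pos": TCP position; "eef_rot": TCP orientation; "wrist_force": force on the tool from outside, world axes, zero at the start; "ft_torque": the same for the moment, N m; "gripper_width": finger opening in m; "grip_force": force on a finger pad.
Only numpy, scipy, OpenCV 4.12 (cv2) and the standard library are available. Lean on these libraries where they do the work, as an engineer would, in place of code of your own. Each camera call takes 0.05 s, during which the arm holds its last target. There are 200 camera calls.

## Working session

There is one attempt and no reset: what is moved stays moved. The work goes in short steps, Python scripts to look and compute and a shell command to move; the robot and the scene stay as the last step left them, time stands still between calls to the robot, and variables do not carry over. Pictures are saved under pics/ and viewed, at most 10 in all, crops included, and the job is handed in when it is done.

```bash
mkdir -p pics
cat > h.py <<'E'
import numpy as np, cv2
from plant import bot
from scipy.spatial.transform import Rotation as R
def K(s): return np.array([[s["fx"],0,s["cx"]],[0,s["fy"],s["cy"]],[0,0,1.]])
def ray(s,uv):
    p=cv2.undistortPoints(np.array(uv,float).reshape(-1,1,2),K(s),np.array(s["D"],float)).reshape(-1,2)
    T=np.array(s["camera_from_world"]);Rm=T[:3,:3]
    return -Rm.T@T[:3,3], np.c_[p,np.ones(len(p))]@Rm
def onz(s,uv,z):
    c,d=ray(s,uv); return c+d*((z-c[2])/d[:,2])[:,None]
def two(s1,a,s2,b):
    c1,d1=ray(s1,[a]);c2,d2=ray(s2,[b]);d1=d1[0];d2=d2[0]
    k=np.linalg.lstsq(np.c_[d1,-d2],c2-c1,rcond=None)[0]
    p,q=c1+k[0]*d1,c2+k[1]*d2
    return (p+q)/2,np.linalg.norm(p-q)
E
python3 - <<'E'
from h import *
import pickle
S={n:bot.snapshot(n) for n in("scene","top")}
pickle.dump(S,open("s0.pkl","wb"))
for n in S: cv2.imwrite(f"pics/{n}0.png",S[n]["color"])
o=bot.get_obs();print(o["tcp_pos"],o["eef_rot"],R.from_rotvec(o["eef_rot"]).as_matrix().round(3),o["time_s"],bot.hold_point_z)
E
```

```text
[ 0.18867155 -0.59549881  0.23061709] [-3.10349183e+00 -4.79945926e-01  3.79759058e-04] [[ 0.953  0.302 -0.   ]
 [ 0.302 -0.953  0.001]
 [-0.    -0.001 -1.   ]] 0.1 0.0187
```

View pics/scene0.png

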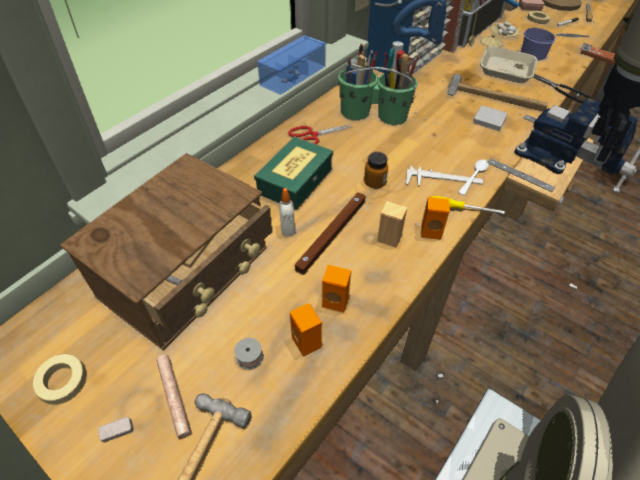

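View pics/top0.png

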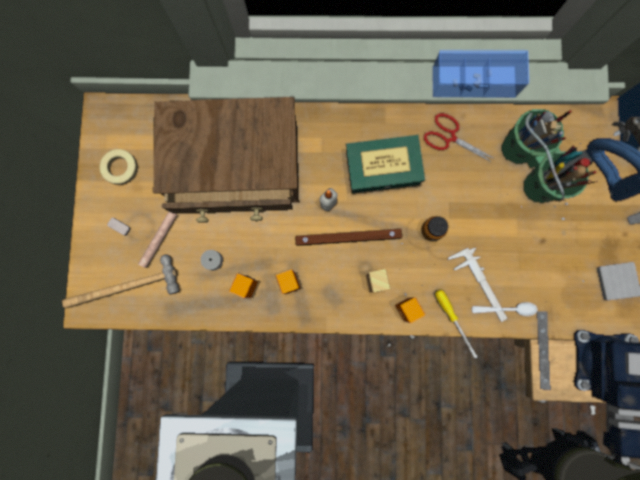

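The scene picture shows the pale beech block at (392,223), orange look-alikes at (435,217), (336,288) and (306,330), and the stop from (300,265) to (362,198). In the top view the block is at (377,281), with oranges at (411,309), (287,281) and (242,286), and the stop runs (297,240)-(401,234). The beech one fits because the others are orange. I'll confirm it in one crop.

Run:
```python
from h import *
import pickle
S=pickle.load(open("s0.pkl","rb"))
a=S["scene"]["color"][180:270,355:455]; b=S["top"]["color"][220:330,280:440]
a=cv2.resize(a,(400,360),interpolation=cv2.INTER_CUBIC); b=cv2.resize(b,(800,550)[0:2],interpolation=cv2.INTER_CUBIC)
b=cv2.resize(S["top"]["color"][255:300,355:405],(400,360),interpolation=cv2.INTER_CUBIC)
cv2.imwrite("pics/crop0.png",np.hstack([a,b]))
t=S["top"]; hsv=cv2.cvtColor(t["color"],cv2.COLOR_BGR2HSV)
print("block px hsv",hsv[281,377],"bench",hsv[281,340],"strip",hsv[238,340])
g=hsv[222:255,285:412]; m=((g[...,2]<130)&(g[...,1]>90)&(g[...,0]<20)).astype(np.uint8)
c=max(cv2.findContours(m,0,2)[0],key=cv2.contourArea)+[285,222]
r=cv2.minAreaRect(onz(t,c.reshape(-1,2),.022)[:,:2].astype(np.float32)); print("strip",r,cv2.boxPoints(r))
for n,uv,z in[("block top",(377,281),.09),("or",(411,309),.09),("spool",(212,260),.03),("bottle",(328,199),.06),("jar",(435,228),.078),("or2",(288,281),.09)]:
  print(n,onz(t,[uv],z))
```

```text
block px hsv [ 28  85 216] bench [ 18 120 183] strip [ 10 165 102]
strip ((0.5829792618751526, -0.2769671082496643), (0.027033541351556778, 0.25841349363327026), 5.208737373352051) [[ 0.5577884  -0.14952102]
 [ 0.5812483  -0.4068674 ]
 [ 0.60817015 -0.4044132 ]
 [ 0.58471024 -0.1470668 ]]
block top [[ 0.47546026 -0.33897282  0.09      ]]
or [[ 0.41536596 -0.41411095  0.09      ]]
spool [[0.52013342 0.04874215 0.03      ]]
bottle [[ 0.66717933 -0.22608537  0.06      ]]
jar [[ 0.59955394 -0.47169545  0.078     ]]
or2 [[ 0.47132361 -0.1399475   0.09      ]]
```

View pics/crop0.png

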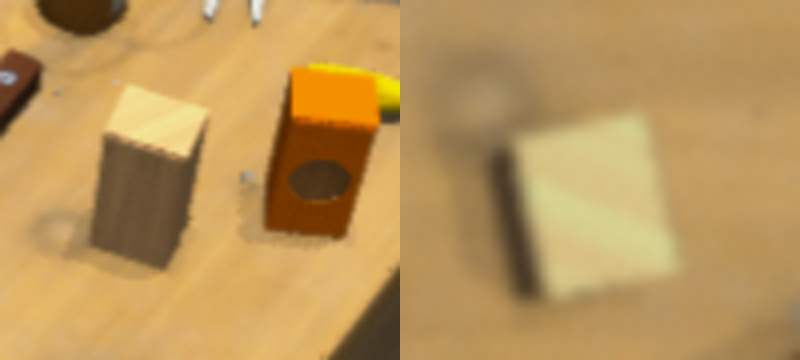

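The crop shows the pale block on the left with no hollow on its visible faces, so the hollow faces right. It stands beside an orange twin, and it is the one meant. Next I measure its top corners across the two views and work out the moves.

```bash
python3 - <<'E'
from h import *
import pickle
S=pickle.load(open("s0.pkl","rb"))
sc={"FR":(127,85),"NR":(210,110),"NL":(185,158),"FL":(105,135)}
tp={"FR":(645,115),"NR":(680,270),"NL":(550,298),"FL":(515,135)}
P={}
for k in sc:
    a=(355+sc[k][0]/4-.4,180+sc[k][1]/4-.4); b=(355+(tp[k][0]-400)/8-.4,255+tp[k][1]/8-.4)
    P[k],e=two(S["scene"],a,S["top"],b); print(k,P[k].round(4),"gap",round(e,4),onz(S["top"],[b],.09)[0].round(4))
print("ctr",sum(P.values())/4, "z mean")
n=P["FR"]+P["NR"]-P["FL"]-P["NL"]; print("normal yaw",np.degrees(np.arctan2(n[1],n[0])))
l=P["FR"]+P["FL"]-P["NL"]-P["NR"]; print("x-edge yaw",np.degrees(np.arctan2(l[1],l[0])))
E
python3 -m inch '[[[-1,0,0,0,0,0,0],[-1,0,0,0,0,0,-0.107]]]'
```

```text
FR [ 0.5025 -0.3576  0.0883] gap 0.0007 [ 0.5027 -0.3572  0.09  ]
NR [ 0.4587 -0.3676  0.0892] gap 0.0024 [ 0.4597 -0.367   0.09  ]
NL [ 0.4508 -0.3314  0.0878] gap 0.0009 [ 0.4512 -0.331   0.09  ]
FL [ 0.4949 -0.3224  0.0842] gap 0.004 [ 0.4964 -0.321   0.09  ]
ctr [ 0.47673964 -0.34474012  0.08736118] z mean
normal yaw -77.81818304155766
x-edge yaw 12.227052151119457
time_s: 0.27
tcp_pos: [0.1888, -0.5957, 0.231]
eef_rot: [-3.075, -0.643, 0.0]
wrist_force: [-0.4, -0.1, -0.1]
gripper_width: 0.0641
grip_force: 0.0
```

```bash
python3 -m inch '[[[-1,0,0,0,0,0,0.1],[-1,0,0,0,0,0,0.1],[-1,33,-13,0,0,0,0],[-1,33,-13,0,0,0,0],[-1,33,-13,0,0,0,0]]]' >/dev/null
python3 -m inch '[[[-1,33,-13,0,0,0,0],[-1,33,-13,0,0,0,0],[-1,33,-13,0,0,0,0],[-1,33,-13,0,0,0,0],[-1,33,-13,0,0,0,0]]]' >/dev/null
python3 -m inch '[[[-1,33,-13,0,0,0,0],[-1,33,-13,0,0,0,0],[-1,0,0,0,0,0,0],[-1,0,0,0,0,0,0]]]'
python3 - <<'E'
from h import *
w=bot.snapshot("wrist"); cv2.imwrite("pics/w1.png",w["color"])
E
```

```text
time_s: 1.43
tcp_pos: [0.4856, -0.3965, 0.2308]
eef_rot: [-3.122, -0.342, -0.0]
wrist_force: [-0.8, -0.4, 0.2]
gripper_width: -0.0002
grip_force: 0.0
```

View pics/w1.png

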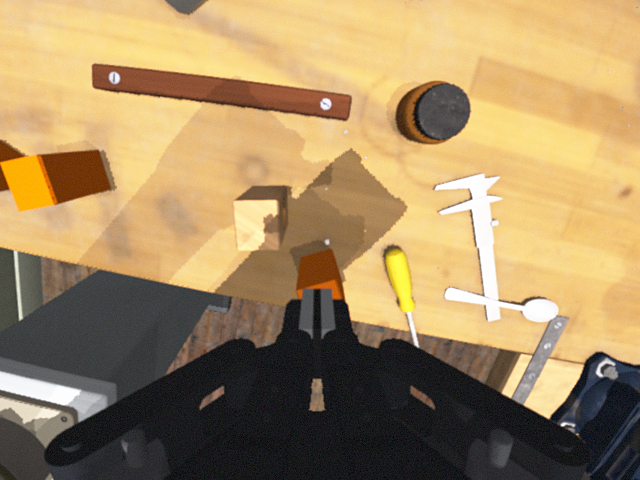

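The wrist view shows the beech block's top at about (258,225), the stop from (95,78) to (350,107), and an orange block partly behind the fingertips at (320,270). I'll check the clearance with the wrist view's calibration.

Run:
```python
from h import *
w=bot.snapshot("wrist")
print("cam",ray(w,[(0,0)])[0])
print("block top",onz(w,[(235,200),(280,200),(278,249),(237,249)],.088).round(4))
print("orange near-far edge base",onz(w,[(305,253),(333,248),(343,285)],.0).round(4))
print("orange at top plane",onz(w,[(298,287),(343,290)],.09).round(4))
g=cv2.cvtColor(w["color"],cv2.COLOR_BGR2HSV); m=((g[...,2]<150)&(g[...,1]>120)&((g[...,0]<13))).astype(np.uint8)
m[:55]=0;m[125:]=0;m[:,:85]=0;m[:,360:]=0
c=max(cv2.findContours(m,0,2)[0],key=cv2.contourArea)
print(cv2.boundingRect(c))
r=cv2.minAreaRect(onz(w,c.reshape(-1,2),.015)[:,:2].astype(np.float32)); print(r,cv2.boxPoints(r))
print("stop near-top edge px",onz(w,[(94,90),(349,120)],.0))
```

```text
cam [ 0.55974357 -0.38110249  0.374028  ]
block top [[ 0.4913 -0.3233  0.088 ]
 [ 0.4997 -0.3616  0.088 ]
 [ 0.4551 -0.368   0.088 ]
 [ 0.4471 -0.3315  0.088 ]]
orange near-far edge base [[ 0.4249 -0.3962  0.    ]
 [ 0.4382 -0.4272  0.    ]
 [ 0.3941 -0.4503  0.    ]]
orange at top plane [[ 0.4229 -0.3931  0.09  ]
 [ 0.429  -0.4349  0.09  ]]
(90, 63, 259, 54)
((0.5821424126625061, -0.2744121551513672), (0.024134313687682152, 0.2622567117214203), 5.082437992095947) [[ 0.5585062  -0.14486839]
 [ 0.58173925 -0.40609396]
 [ 0.60577863 -0.40395594]
 [ 0.5825456  -0.14273036]]
stop near-top edge px [[ 0.55624224 -0.13905267  0.        ]
 [ 0.58140307 -0.41103547  0.        ]]
```

```bash
python3 -m inch '[[[-1,0,0,35,0,0,0],[-1,0,0,35,0,0,0],[-1,0,0,35,0,0,0],[-1,0,0,30,0,0,0],[-1,0,0,17,0,0,0]]]'
python3 -m inch '[[[-1,0,-5,0,0,0,0],[-1,0,-5,0,0,0,0],[-1,0,-4,0,0,0,0],[-1,0,-4,0,0,0,0],[-1,0,-4,0,0,0,0]]]'
python3 -m inch '[[[-1,0,-4,0,0,0,0],[-1,0,-4,0,0,0,0],[-1,0,-4,0,0,0,0],[-1,0,-4,0,0,0,0]]]'
python3 - <<'E'
from h import *
a=bot.snapshot("scene")["color"][170:280,330:470];b=bot.snapshot("wrist")["color"]
cv2.imwrite("pics/p2.png",np.hstack([cv2.resize(a,(400,314)),cv2.resize(b,(400,300))[:, :] if 0 else cv2.resize(b,(400,314))]))
E
```

```text
time_s: 1.95
tcp_pos: [0.4805, -0.3992, 0.0754]
eef_rot: [-3.122, -0.331, 0.006]
wrist_force: [-0.4, 0.1, 0.1]
gripper_width: -0.0001
grip_force: 0.0
time_s: 2.37
tcp_pos: [0.4796, -0.3774, 0.0811]
eef_rot: [3.122, 0.335, 0.003]
wrist_force: [-1.0, 0.1, 0.9]
gripper_width: -0.0001
grip_force: 0.0
time_s: 2.7
tcp_pos: [0.4756, -0.3613, 0.0795]
eef_rot: [3.123, 0.335, 0.0]
wrist_force: [0.6, -0.1, 0.8]
gripper_width: -0.0001
grip_force: 0.1
```

View pics/p2.png

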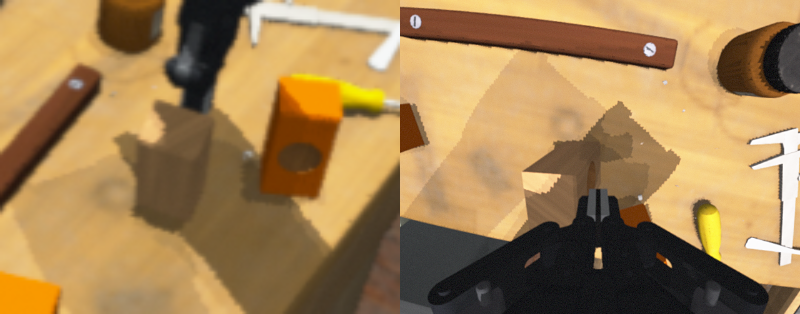

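The fingers are at the block's right face, and it still looks close to upright. I'll carry on pushing.

```bash
for i in 1 2; do python3 -m inch '[[[-1,0,-4,0,0,0,0],[-1,0,-4,0,0,0,0],[-1,0,-4,0,0,0,0]]]' | egrep 'tcp|force'; done
python3 - <<'E'
from h import *
a=bot.snapshot("scene")["color"][170:280,330:470];b=bot.snapshot("wrist")["color"]
cv2.imwrite("pics/p3.png",np.hstack([cv2.resize(a,(400,314)),cv2.resize(b,(400,314))]))
E
```

```text
tcp_pos: [0.473, -0.3496, 0.0793]
wrist_force: [-0.2, 0.2, 0.5]
grip_force: 0.0
tcp_pos: [0.4704, -0.3377, 0.0793]
wrist_force: [0.2, -0.6, -0.9]
grip_force: 0.0
```

View pics/p3.png

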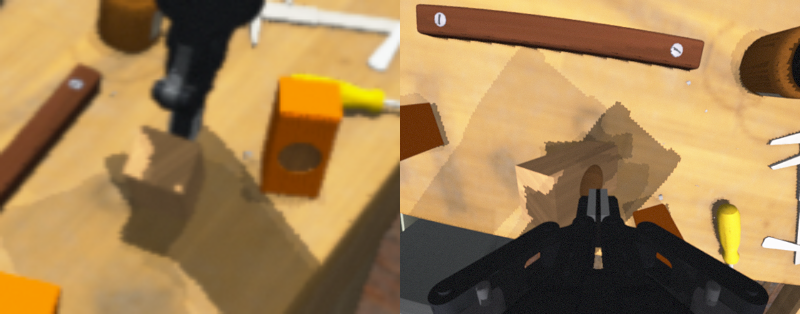

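The block is now leaning well over to the left, with the hollow visible to the wrist camera at (592,178) of the pair. A little more should drop it, and then I'll rise.

```bash
python3 -m inch '[[[-1,0,-5,0,0,0,0],[-1,0,-5,0,0,0,0],[-1,0,-4,0,0,0,0],[-1,0,0,0,0,0,0],[-1,0,0,0,0,0,0]]]' | egrep 'tcp|force'
python3 -m inch '[[[-1,0,0,-25,0,0,0],[-1,0,0,-40,0,0,0],[-1,0,0,-40,0,0,0],[-1,-33,0,-20,0,0,0],[-1,-33,0,0,0,0,0]]]' | egrep 'tcp|force|time'
python3 -m inch '[[[0,-33,0,0,0,0,0.06],[0,0,0,0,0,0,0.06],[0,0,0,0,0,0,0]]]'
python3 - <<'E'
from h import *
import pickle
w=bot.snapshot("wrist");t=bot.snapshot("top");pickle.dump((w,t),open("s1.pkl","wb"))
cv2.imwrite("pics/w4.png",w["color"])
E
```

```text
tcp_pos: [0.4676, -0.3243, 0.0794]
wrist_force: [-0.4, -0.4, -0.4]
grip_force: 0.0
time_s: 4.23
tcp_pos: [0.4056, -0.3393, 0.2096]
wrist_force: [-0.3, -2.3, -0.0]
grip_force: 0.0
time_s: 4.48
tcp_pos: [0.3692, -0.3467, 0.2049]
eef_rot: [3.137, 0.137, 0.001]
wrist_force: [0.5, 0.4, -0.2]
gripper_width: 0.0358
grip_force: 0.0
```

View pics/w4.png

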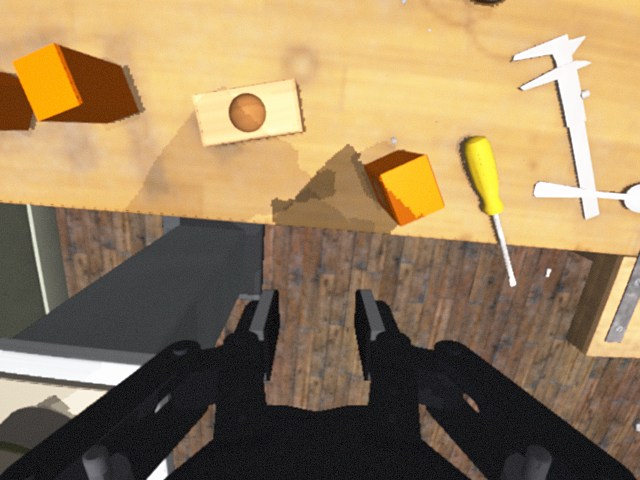

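The block lies flat with its hollow up, centred at about (248,112), with orange blocks at (47,83) and (405,188). I'll work out its pose and the approach.

Run:
```python
from h import *
import pickle
w,t=pickle.load(open("s1.pkl","rb"))
g=cv2.cvtColor(t["color"],cv2.COLOR_BGR2HSV)[255:305,325:395]
print("hollow z.04",onz(w,[(248,112)],.04))
q=onz(w,[(193,97),(296,80),(302,131),(203,146)],.04);print(q.round(4),q.mean(0))
d=q[0]+q[3]-q[1]-q[2];print("long yaw-90",np.degrees(np.arctan2(d[1],d[0]))-90)
m=((g[...,0]>=22)&(g[...,2]>180)).astype(np.uint8);c=max(cv2.findContours(m,0,2)[0],key=cv2.contourArea)+[325,255]
print("top view",cv2.boundingRect(c),cv2.minAreaRect(onz(t,c.reshape(-1,2),.04)[:,:2].astype(np.float32)))
print("orange base/top",onz(w,[(367,163),(388,187)],.0),onz(w,[(378,178),(427,153),(443,208),(402,225)],.09))
o=bot.get_obs();Rm=R.from_rotvec(o["eef_rot"]).as_matrix()
c=(q.mean(0));n=np.array([.996,.089,0]);tgt=c-n*(.0225+.011+.02);print("tgt",tgt,"tool shift mm",Rm.T@(tgt-o["tcp_pos"])*1e3,o["tcp_pos"])
```

```text
hollow z.04 [[ 0.46022072 -0.27818107  0.04      ]]
[[ 0.4689 -0.2301  0.04  ]
 [ 0.4895 -0.3179  0.04  ]
 [ 0.4483 -0.3262  0.04  ]
 [ 0.4282 -0.2388  0.04  ]] [ 0.45872902 -0.27822659  0.04      ]
long yaw-90 13.063781092301895
top view (354, 281, 13, 13) ((0.4631987512111664, -0.30522385239601135), (0.029468145221471786, 0.025513526052236557), 8.598661422729492)
orange base/top [[ 0.42334286 -0.39297256  0.        ]
 [ 0.40101316 -0.41806214  0.        ]] [[ 0.41888121 -0.38894046  0.09      ]
 [ 0.4409866  -0.42330793  0.09      ]
 [ 0.40039823 -0.44382004  0.09      ]
 [ 0.38365746 -0.41346641  0.09      ]]
tgt [ 0.40544302 -0.28298809  0.04      ] tool shift mm [ 39.74778264 -58.81634744 164.51599987] [ 0.37142414 -0.34531917  0.20450628]
```

```bash
python3 -m inch '[[[0,20,-30,0,0,0,0],[0,20,-29,0,0,0,0],[0,0,0,38,0,0,0],[0,0,0,38,0,0,0],[0,0,0,38,0,0,0]]]' >/dev/null
python3 -m inch '[[[0,0,0,38,0,0,0],[0,0,0,26,0,0,0],[0,0,0,12,0,0,0],[0,0,0,0,0,0,0]]]'
python3 -m inch '[[[0,5,0,0,0,0,0],[0,6,0,0,0,0,0],[0,6,0,0,0,0,0],[0,6,0,0,0,0,0],[0,6,0,0,0,0,0]]]'
python3 -m inch '[[[0,6,0,0,0,0,0],[0,6,0,0,0,0,0],[0,6,0,0,0,0,0],[0,6,0,0,0,0,0],[0,0,0,0,0,0,0]]]'
python3 - <<'E'
from h import *
import pickle
w=bot.snapshot("wrist");t=bot.snapshot("top")
cv2.imwrite("pics/p5.png",np.hstack([cv2.resize(w["color"],(400,300)),cv2.resize(t["color"][210:300,280:400],(400,300))]))
E
```

```text
time_s: 5.33
tcp_pos: [0.4043, -0.2808, 0.011]
eef_rot: [-3.134, -0.153, 0.006]
wrist_force: [-0.7, 0.7, 0.3]
gripper_width: 0.0426
grip_force: 0.0
time_s: 5.75
tcp_pos: [0.4353, -0.2804, 0.0152]
eef_rot: [3.137, 0.148, 0.002]
wrist_force: [-0.8, 0.5, 0.0]
gripper_width: 0.0426
grip_force: 0.5
time_s: 6.17
tcp_pos: [0.4594, -0.2777, 0.0144]
eef_rot: [3.138, 0.149, 0.002]
wrist_force: [-0.6, 0.8, 0.5]
gripper_width: 0.0425
grip_force: 0.0
```

View pics/p5.png

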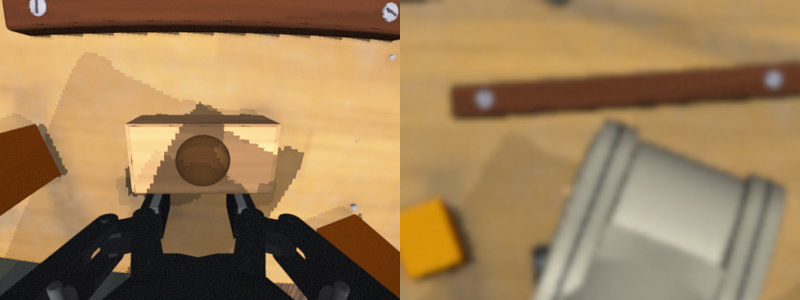

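The block is square on the two fingertips, flat and parallel to the stop, with about 54 mm left to go. I'll push on and slow down near contact.

```bash
python3 -m inch '[[[0,6,0,0,0,0,0],[0,6,0,0,0,0,0],[0,6,0,0,0,0,0],[0,6,0,0,0,0,0],[0,6,0,0,0,0,0]]]' | egrep 'tcp|wrist'
python3 -m inch '[[[0,5,0,0,0,0,0],[0,4,0,0,0,0,0],[0,3,0,0,0,0,0],[0,2,0,0,0,0,0],[0,2,0,0,0,0,0]]]' | egrep 'tcp|wrist'
python3 -m inch '[[[0,2,0,0,0,0,0],[0,1,0,0,0,0,0],[0,1,0,0,0,0,0],[0,0,0,0,0,0,0]]]' | egrep 'tcp|wrist'
```

```text
tcp_pos: [0.4885, -0.2751, 0.0143]
wrist_force: [-0.1, -0.4, -0.3]
tcp_pos: [0.5037, -0.2737, 0.0143]
wrist_force: [-0.4, 0.0, 0.8]
tcp_pos: [0.5078, -0.2734, 0.0144]
wrist_force: [-1.1, -0.1, -0.3]
```

```bash
for i in 1; do python3 -m inch '[[[0,2,0,0,0,0,0],[0,1,0,0,0,0,0],[0,0,0,0,0,0,0]]]' | egrep 'tcp|wrist'
python3 -m inch '[[[0,1,0,0,0,0,0],[0,1,0,0,0,0,0],[0,0,0,0,0,0,0]]]' | egrep 'tcp|wrist'
python3 -m inch '[[[0,1,0,0,0,0,0],[0,1,0,0,0,0,0],[0,0,0,0,0,0,0]]]' | egrep 'tcp|wrist'; done
python3 - <<'E'
from h import *
w=bot.snapshot("wrist");cv2.imwrite("pics/w6.png",w["color"])
E
```

```text
tcp_pos: [0.5109, -0.2731, 0.0144]
wrist_force: [-0.9, -0.7, 0.2]
tcp_pos: [0.5129, -0.2729, 0.0144]
wrist_force: [-0.3, 1.4, 0.2]
tcp_pos: [0.5144, -0.2727, 0.0143]
wrist_force: [-1.1, 1.1, 1.0]
```

View pics/w6.png

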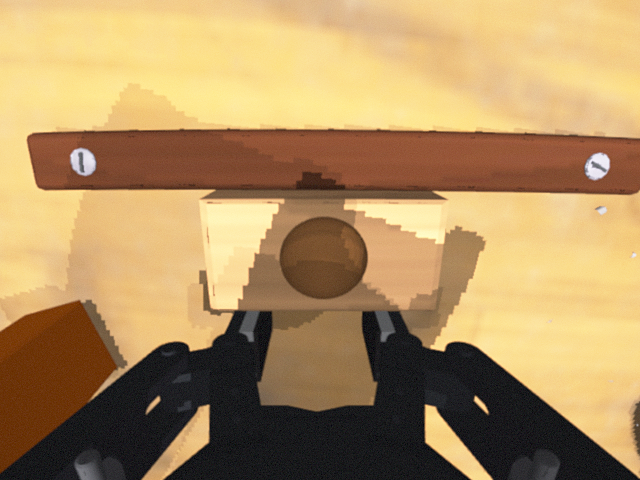

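The block is square to the stop, the far side of the block almost at its near face (row 190). I'll nudge until the force rises.

```bash
for i in 1 ; do python3 -m inch '[[[0,1,0,0,0,0,0],[0,0,0,0,0,0,0]]]' | egrep 'tcp|wrist'
python3 -m inch '[[[0,1,0,0,0,0,0],[0,0,0,0,0,0,0]]]' | egrep 'tcp|wrist'
python3 -m inch '[[[0,1,0,0,0,0,0],[0,0,0,0,0,0,0]]]' | egrep 'tcp|wrist'; done
```

```text
tcp_pos: [0.5145, -0.2728, 0.0142]
wrist_force: [-7.7, 1.5, 5.3]
tcp_pos: [0.5146, -0.2728, 0.0141]
wrist_force: [-10.7, 0.3, 7.8]
tcp_pos: [0.5146, -0.2728, 0.014]
wrist_force: [-15.8, 1.7, 12.1]
```

The block is firmly against the stop. I'll back off level, rise, and check.

```bash
python3 -m inch '[[[0,-3,0,0,0,0,0],[0,-5,0,0,0,0,0],[0,-15,0,0,0,0,0],[0,-15,0,0,0,0,0],[0,0,0,-30,0,0,0]]]' >/dev/null
python3 -m inch '[[[0,0,0,-38,0,0,0],[0,-20,0,-38,0,0,0],[0,-20,0,-38,0,0,0],[0,0,0,0,0,0,0],[0,0,0,0,0,0,0]]]'
python3 - <<'E'
from h import *
w=bot.snapshot("wrist");cv2.imwrite("pics/w7.png",w["color"])
import pickle;pickle.dump(w,open("s2.pkl","wb"))
E
```

```text
time_s: 9.57
tcp_pos: [0.4418, -0.2808, 0.1587]
eef_rot: [3.135, 0.145, 0.007]
wrist_force: [-0.6, 0.1, -0.7]
gripper_width: 0.0426
grip_force: 0.0
```

View pics/w7.png

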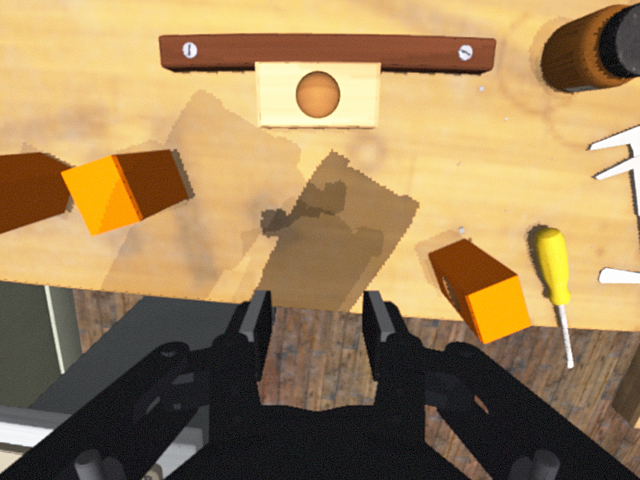

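The block (255-380, 62-128) sits flush against the stop with its hollow up, well inside the stop's length, and the gripper is clear. I'm handing in.

```bash
python3 -c "
from plant import bot
print(bot.finish_job())"
```

```text
the job is handed in; nothing more can be done
None
```

The doming block was tipped over and pushed flush against the near face of the stop, flat and hollow up with its whole length backed by the strip; the spool, bottle and jar were not touched, and I handed the job in at about 10 s (no verdict was returned).

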